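# Try the cover of the test box, free its catch, hold it open

## Task

Get the little test box ready for me to slide the flat brown plate in: lay the plate on the ledge in front of the box, in the middle and square, its long side pointing into the box, and let go of it. Then, before you touch the catch on the box's right, tug the closed cover upward by its black grip to learn whether it is caught; if it is, free it by sliding the catch's black thumb piece outward, away from the cover, and in either case lift the cover at least 45 degrees and finish still holding it open. Leave the plate lying on the ledge and everything else on the bench where it is.

Things in the scene. Friction and masses are not known exactly. Their poses are not given: they have to be found in the camera images.
- test_box: Grey test box fixed to the bench; origin on its underside (z = 0). x points from the ledge (front) to the hinge (back), y left, z up. In mm: base plate 12 thick, x -160..90, y -75..75; walls and cover x -53..73, y -70..70, cover top z 66, with a small ear x -50..-10 out to y -91; dark catch housing on the right, x -61..1, y -142..-92, top z 53.
- ledge_centre (a point): Middle of the open ledge before the box, on its top face 12 mm above the bench, 110 mm before the box's origin; axes as the box's. The ledge reaches 50 mm to the front of this point, 57 mm back to the cover's front, and is 134 mm wide between two rims 6 mm high.
- plate_mid (a point): Centre of the loose flat brown plate, 70 mm (its x) by 40 mm (its y) by 6 mm thick, 45 g, lying flat on the bench at either side of the box (so this point is 3 mm up); small brass spots near its corners. Its z axis points up.
- cover (a joint): Angle of the cover about its hinge at the back, rad: 0 shut, grows as the front is lifted, stop at 1.3. 140 g and a weak spring: it falls shut when let go (lifting at the grip takes 1 to 3 N). If caught, it lifts only about 0.05 rad (5 mm at the grip) and stops hard; if not, it comes up freely. The bolt is hidden, so only a tug tells.
- cover_grip (a point): Point to pinch on the cover's black upright grip lug, 24 mm above the cover's top, 90 mm above the bench when shut; moves with the cover. Lug 12 mm thick (box y), 24 mm long (box x), top 10 mm above this point, a flat foot 30 mm wide and 4 mm high under it. Pinched from its y sides it pivots between the fingertips, so the gripper may stay upright.
- cover_hinge (a point): Point on the cover's hinge axis, half-way along; 70 mm behind the box's origin, 64 mm above the bench. The axis runs along the box's y. The shut grip point lies 100 mm before it (box x) and 26 mm above it.
- catch (a joint): Travel of the catch's thumb piece, m: starts between 0 and 0.002, grows outward (to the box's -y), stop at 0.020. It is no sign of whether the cover is caught. From 0.013 on the cover is surely free. It stays where it is left; sliding it takes about 2 to 3 N.
- catch_grip (a point): Point to pinch or push on the catch's black upright thumb piece, 72 mm above the bench, moving with it. The piece is 14 mm (box x) by 12 mm (box y), its top 14 mm above this point; under it a foot 24 by 20 mm whose top is 15 mm below this point. It stands 12 mm clear of the cover's ear (ear top z = 66 mm), more as it slides out.
- fuse_carton_mid (a point): Bystander: centre of a small flat carton, 48 x 72 x 22 mm, on the bench, on the side of the box where the plate is not.
- terminal_strip_mid (a point): Bystander: centre of a white screw connector strip, 17 x 60 x 13 mm, on the bench before the box.
- flux_bottle_mid (a point): Bystander: centre of a small dark bottle, 25 mm across, 79 mm tall, to the left of the box.
- masking_tape_mid (a point): Bystander: centre of a roll of masking tape, 58 mm across, 25 mm tall, to the right of the box.
Mind the look-alikes: they are no part of the job. What is shaped like the part that bears plate_mid but orange or turquoise is not meant.

How it is judged (in metres and radians):
On the way, in this order (a step that is already met when the one before it is completed fails the run):
1. the plate lies on the ledge, square and let go (x of plate_mid in the frame of ledge_centre between -0.02 and 0.02 m and y of plate_mid in the frame of ledge_centre between -0.02 and 0.02 m and z of plate_mid in the frame of ledge_centre below 0.007 m and angle between plate_mid's own z axis and vertical below 0.1 rad and angle between the x axis of plate_mid and the x axis of ledge_centre, either way round below 0.26 rad and contact force between the fingers and plate below 0.05 N), for 0.2 s.
2. the cover is tugged up while the catch is still as it was found (value of joint cover above 0.025 rad and distance of catch_grip from where it was at the start of the episode below 0.005 m), for 0.05 s.
3. the cover is lifted open (value of joint cover above 0.65 rad), for 0.2 s.
At the end, for the whole second after the job is handed in: The fingers hold the cover still, at least 0.7 rad (40 degrees) open, with over 0.5 N; nothing else touches it. The plate lies flat and free on the ledge, its centre within 20 mm of the ledge's middle each way, its long side within 15 degrees of the front-to-back direction (all of step 1 and value of joint cover above 0.7 rad and velocity of joint cover between -0.1 and 0.1 rad/s and contact force between the fingers and cover above 0.5 N and contact force between each of plate, fuse_carton, terminal_strip, flux_bottle, masking_tape and cover below 0.05 N); the arm keeps its last pose, push and grip.
It fails at once if a bystander is moved by more than 3 cm (distance of any of fuse_carton_mid, terminal_strip_mid, flux_bottle_mid, masking_tape_mid from where it was at the start of the episode above 0.03 m).
It also fails if it takes over 72 s, if anything falls off the work surface, if the arm or the gripper's body presses on something with over 40 N, if the wrist force passes 120 N, or if a joint passes its speed limit or range.

## Robot

A 6-joint arm with a two-finger parallel gripper is mounted at the origin on a cart in front of the work surface, level with it; the furniture and walls round the work are solid. World frame = base frame: x ahead of the robot, y to its left, z up, the work surface at z = 0. Lengths are in mm, angles in rad, forces in N, time in s.
With the tool pointing down it reaches from about 250 to 775 mm from the base axis. Payload 4 kg.
Tool frame: the origin (TCP) lies between the finger pads; the fingertips stand bot.tcp_to_tips ahead of it and the grasp point (between the pads) lies 8 mm behind it (bot.tcp_to_tips is the distance from the TCP to the fingertips, in mm); z points along the fingers, y is the line along which they close (so a half turn about z gives the same grasp; the last joint's range is limited). The gripper opens to 94 mm and grips with 3 to 60 N. Pads are 16 mm wide; open, the fingers measure 119 mm over their backs; the gripper's body (75 mm by 177 mm) begins 78 mm behind the grasp point.
Start: joints at [1.008, 0.087, 1.371, -0, 1.684, -0.103], TCP at [244.086, 492.894, 180.906] pointing down, gripper open.
Joint ranges: [-3.1, 3.1], [-0.76, 2.03], [0.27, 2.55], [-1.08, 4.22], [0.17, 2.65], [-2.57, 2.57]. Speed limits (rad/s): [2.79, 2.79, 3.14, 3.14, 3.14, 3.14].

## Interface

Orientations are given as a 3x3 rotation matrix whose columns are the frame's x, y, z axes.
In Python, from rig import bot, vision, workorder gives the robot as it stands.
- The arm moves only by the tool drive_tool, never from a script. Its arguments are lists of equal length, an entry for each row: "claw": the gripper's target within -1 to 1 (fully open at 1, half-way at 0, shut at -1); "offset": the shift along the tool's x, y, z in units of 10 cm (1.0 is 10 cm), a list of three; "angular": the turn, a rotation vector about the tool's x, y, z in units of 1.5 rad (1.0 is 1.5 rad), a list of three. A call has 1 to 8 rows; each row shifts and turns the commanded pose from where the row before left it, along the tool's axes as they then stand; what a row does not reach is not made up. A row lasts 1/10 s, in which the tool goes at most 50 mm and 8.59 degrees, less where a joint would pass 70% of its speed; a pose out of reach is approached as far as the arm can. A call with a number of a shift or a turn outside -1 to 1 is refused whole. A call with a gripper value outside its range is refused whole. The fingers move at their own pace and stop on an object; "newtons" is the grip in N (left out, the last holds). Time passes only in rows, so rows that do not move let the fingers close. It gives the time, the measured TCP pose, the force, the opening and the grip force at its end, in the units of the state.
- bot.get_obs(): the state, without advancing time (a new reading comes with each control period).
- vision.snapshot(name): name is "scene" or "top"; returns a dict with "color" (384x512x3 uint8, blue, green, red), "range_z" (384x512 float32, mm along the optical axis (not along the pixel's ray), 0 where there is no reading), "K" (3x3 intrinsics, pixels), "origin" and "orientation" of the camera in the world. Camera axes: x right, y up, looking along -z (the intrinsics and any distortion apply to the point x, -y, -z); pixel columns grow to the right and rows downward; lengths in mm; the calibration is good to about 2 mm. A picture is of the moment at which its call begins.
- workorder.close_job(): hands the job in; it is judged then, once.
Trained networks look in a picture, given as the dict that the camera call returned (one of the last four; its "shot" number tells which), for a name from the list of things; names that differ only in an ending like _2 or _b are one class to them, and where a whole thing is asked for, a point or a joint stands for the part that bears it (a point fixed in the world has none). Each returns a list of dicts, best first, with "conf" (0 to 1); they miss things now and then, are a little off and sometimes report something else, mostly with a low value. They report only what shows in the picture. A call takes as long as a camera call. They do not tell look-alikes from the thing itself.
- vision.cut_out(picture, name): "region" (384x512 bool, what is visible of it).
- vision.pinpoint(picture, name): "location" ([x, y, z] in mm, in the coordinates of the camera as it stood for that picture, good to about 4 mm: a listed point, or the origin of a listed thing).
The state is a dict: "time": time; "joints": joint angles; "qd": joint speeds; "joint_efforts": joint torques, N m; "tool_pos": TCP position; "orientation": TCP orientation; "ft_force": force on the tool from outside, world axes, zero at the start; "ft_torque": the same for the moment, N m; "width": opening from 0.0 (shut) to 1.0 (fully open); "gripper_force": force on a finger pad.
Only numpy, scipy, OpenCV 4.12 (cv2) and the standard library are available. Lean on these libraries where they do the work, as an engineer would, in place of code of your own. Each camera call takes 0.05 s, during which the arm holds its last target. There are 200 camera calls.

## Working session

There is one attempt and no reset: what is moved stays moved. The work goes in short steps, Python scripts to look and compute and a tool call to move; the robot and the scene stay as the last step left them, time stands still between calls to the robot, and variables do not carry over. Pictures are saved under pics/ and viewed, at most 10 in all, crops included, and the job is handed in when it is done.

Besides the shell and the picture viewer there is one more tool, called after "Emit:" as name(argument=value, ...) on one line, values as JSON. drive_tool: Moves the arm, as the interface text tells. Its arguments: {"type":"object","properties":{"claw":{"type":"array","items":{"type":"number"}},"offset":{"type":"array","items":{"type":"array","items":{"type":"number","minimum":-1,"maximum":1}}},"angular":{"type":"array","items":{"type":"array","items":{"type":"number","minimum":-1,"maximum":1}}},"newtons":{"type":"number"}},"required":["claw","offset","angular"]}

```bash
mkdir -p pics; cat > h.py <<'E'
import numpy as np, cv2
from rig import bot, vision, workorder
def world(p, l): return np.array(p["origin"])+np.array(p["orientation"])@np.array(l)
def px(p,u,v):
    K=p["K"]; z=p["range_z"][int(v),int(u)]
    return world(p,[(u-K[0,2])/K[0,0]*z, -(v-K[1,2])/K[1,1]*z, -z])
def maskpts(p,m):
    K=np.array(p["K"]); v,u=np.nonzero(m&(p["range_z"]>0)); z=p["range_z"][v,u]
    c=np.stack([(u-K[0,2])/K[0,0]*z,-(v-K[1,2])/K[1,1]*z,-z],1)
    return c@np.array(p["orientation"]).T+np.array(p["origin"])
E
python3 - <<'E'
from h import *
ims=[]
for n in ("top","scene"):
    p=vision.snapshot(n); ims.append(p["color"]); print(n,p["origin"],p["K"][0])
    for t in ("test_box","ledge_centre","plate_mid","cover_grip","cover_hinge","catch_grip","fuse_carton_mid","terminal_strip_mid","flux_bottle_mid","masking_tape_mid"):
        print(t,[(round(d["conf"],2),world(p,d["location"]).round(0).tolist()) for d in vision.pinpoint(p,t)[:3]])
    cv2.imwrite(f"pics/{n}0.png",cv2.resize(p["color"],(800,600)))
o=bot.get_obs(); print(o,bot.tcp_to_tips)
E
```

```text
top [ 438.03433053  200.36867121 1287.63676587] [404.63590347   0.         252.17562217]
test_box [(0.78, [595.0, 115.0, -2.0])]
ledge_centre [(0.82, [487.0, 93.0, 10.0])]
plate_mid [(0.79, [478.0, 610.0, -2.0]), (0.74, [548.0, 381.0, 1.0]), (0.67, [561.0, 276.0, 1.0])]
cover_grip [(0.69, [568.0, 106.0, 89.0])]
cover_hinge [(0.71, [666.0, 126.0, 65.0])]
catch_grip [(0.54, [584.0, 3.0, 69.0])]
fuse_carton_mid [(0.78, [474.0, -240.0, 13.0])]
terminal_strip_mid [(0.46, [370.0, 109.0, 5.0]), (0.29, [487.0, 96.0, 10.0])]
flux_bottle_mid [(0.48, [637.0, 382.0, 39.0]), (0.22, [586.0, 5.0, 70.0])]
masking_tape_mid [(0.67, [688.0, -243.0, 9.0])]
scene [-199.86472874 -577.11123756 1262.82391301] [424.09865679   0.         256.00843467]
test_box [(0.59, [594.0, 118.0, 1.0])]
ledge_centre [(0.98, [485.0, 94.0, 12.0])]
plate_mid [(0.67, [436.0, 342.0, 2.0]), (0.67, [563.0, 274.0, 0.0]), (0.67, [477.0, 616.0, 5.0])]
cover_grip [(0.85, [568.0, 110.0, 87.0]), (0.46, [640.0, 378.0, 43.0])]
cover_hinge [(0.83, [666.0, 126.0, 67.0])]
catch_grip [(0.41, [584.0, 2.0, 75.0])]
fuse_carton_mid [(0.55, [477.
[... 325 characters left out ...]
e-01]), 'qd': array([ 1.02434417e-03,  2.04055649e-03, -5.90658378e-04, -4.31982431e-04,
       -6.37379547e-05, -1.00752759e-03]), 'joint_efforts': array([ 1.58613973e-03, -3.40048420e+01, -3.02602458e+01,  7.18190591e-02,
        2.36535544e-02,  1.28403229e-05]), 'tool_pos': array([244.08557252, 492.91179048, 180.92230519]), 'orientation': array([[-8.96132839e-01,  4.43785909e-01,  4.61953653e-05],
       [ 4.43785911e-01,  8.96132829e-01,  1.33420261e-04],
       [ 1.78128483e-05,  1.40063129e-04, -9.99999990e-01]]), 'ft_force': array([-0.71788115,  0.19337612, -0.0986169 ]), 'ft_torque': array([0.05186535, 0.04238707, 0.02006805]), 'gripper_force': 0.0, 'width': 0.9993957423302869} 11.0
```

View pics/top0.png

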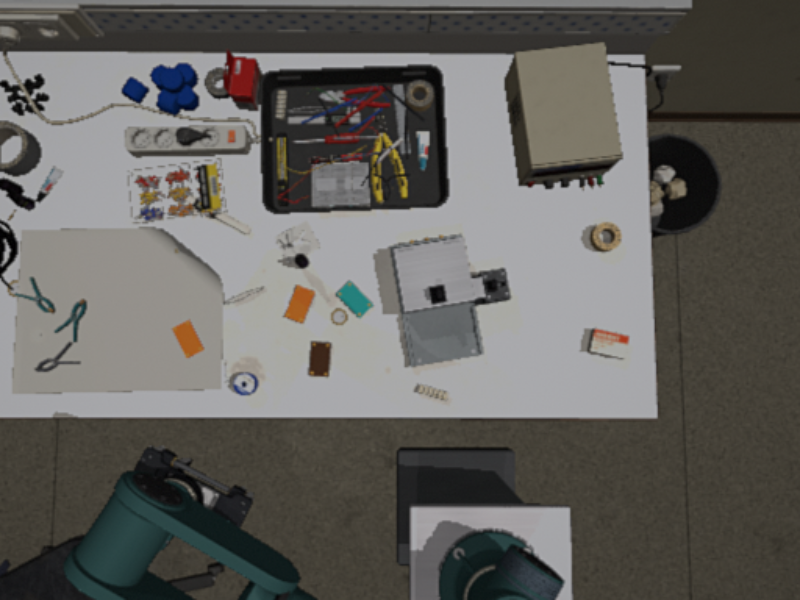

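View pics/scene0.png

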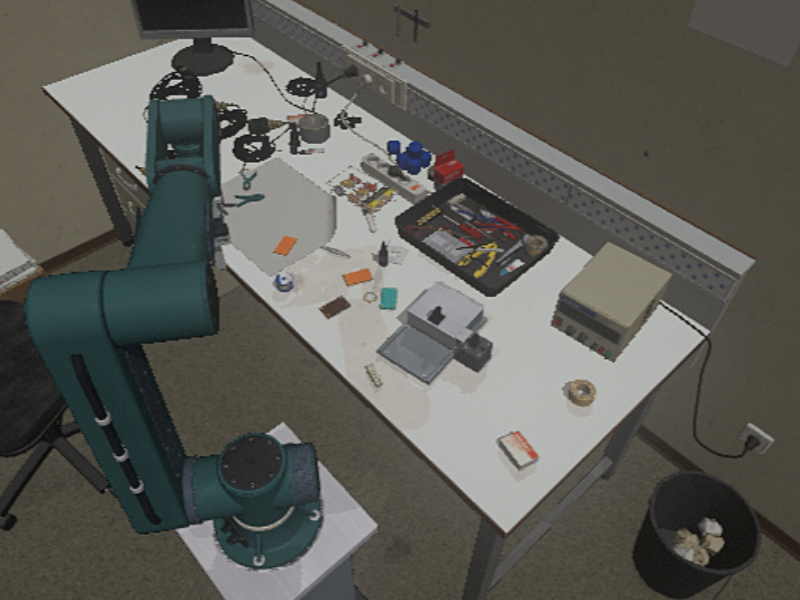

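The top view shows the brown plate at about (320,359), dark with brass corner spots. The orange and turquoise look-alikes are at (300,303), (188,338) and (354,298). The box is at (440,300), with its cover grip at (437,293) and its catch at (492,286). Next I'll refine these by colour and depth.

```bash
python3 - <<'E'
from h import *
p=vision.snapshot("top")
def rect(P):
    r=cv2.minAreaRect(P[:,:2].astype(np.float32)); return [np.round(x,2) for x in r]
for d in vision.cut_out(p,"plate_mid"):
    P=maskpts(p,d["region"]); print(d["conf"],P.mean(0).round(1),rect(P),p["color"][d["region"]].mean(0).round())
# colour seg around brown plate
c=p["color"].astype(int); m=np.zeros(c.shape[:2],bool); m[212:250,190:222]=True
m&=(c.sum(2)<330); m=cv2.morphologyEx(m.astype(np.uint8),cv2.MORPH_CLOSE,np.ones((3,3)))>0
n,l,s,ce=cv2.connectedComponentsWithStats(m.astype(np.uint8)); i=1+s[1:,4].argmax(); P=maskpts(p,l==i); print("brown",s[i],rect(P),P[:,2].mean())
# box: whole scene points
A=maskpts(p,np.ones(m.shape,bool)); 
s_=(abs(A[:,0]-580)<180)&(abs(A[:,1]-100)<170)
B=A[s_]
cov=B[(B[:,2]>60)&(B[:,2]<70)&(B[:,1]>25)]; print("cover",len(cov),rect(cov),cov[:,2].mean())
led=B[(B[:,2]>8)&(B[:,2]<20)&(B[:,0]<560)]; print("ledge",len(led),rect(led),np.median(led[:,2]))
g=B[(B[:,2]>80)]; print("tops",len(g)); 
for lo,hi in((60,200),(-50,40)):
    q=g[(g[:,1]>lo)&(g[:,1]<hi)]; print(len(q), rect(q) if len(q)>2 else q, q[:,2].mean())
E
```

```text
0.69 [552.7 383.3   5.2] [array([552.84, 384.42]), array([41.73, 69.47]), np.float64(70.14)] [ 41.  95. 163.]
0.68 [560.  270.2   5.4] [array([561.13, 271.52]), array([69.3 , 42.99]), np.float64(44.72)] [123. 129.  54.]
0.65 [479.5 607.6   4.6] [array([479.11, 608.7 ]), array([72.  , 45.99]), np.float64(27.48)] [ 51. 100. 161.]
0.55 [438.8 342.    4.8] [array([440.28, 343.43]), array([44.77, 72.53]), np.float64(89.72)] [44. 57. 76.]
brown [197 218  15  23 295] [array([440.74, 342.72]), array([42.58, 69.47]), np.float64(85.09)] 5.128318579457161
cover 1839 [array([610.59, 106.52]), array([132.11, 156.91]), np.float64(10.17)] 65.4318453334383
ledge 1538 [array([493.33,  99.39]), array([132.74, 337.48]), np.float64(0.15)] 12.238133007266129
tops 58
36 [array([566.24, 108.03]), array([23.38, 11.61]), np.float64(12.68)] 96.90016576632807
22 [array([5.8568e+02, 2.7000e-01]), array([14.08, 11.96]), np.float64(17.86)] 84.89452423648073
```

Emit:
drive_tool(claw=[0.5, 0.5, 0.5, 0.5, 0.5, 0.5, 0.5, 0.5], offset=[[-0.4, -0.08, 0], [-0.4, -0.08, 0.1], [-0.4, -0.08, 0.1], [-0.4, -0.08, 0.1], [-0.4, -0.08, 0.1], [-0.4, -0.08, 0.1], [0, 0, 0], [0, 0, 0]], angular=[[0, 0, 0], [0, 0, 0], [0, 0, 0], [0, 0, 0], [0, 0, 0], [0, 0, 0], [0, 0, -0.083], [0, 0, -0.083]], newtons=15)

```text
time: 2.0
tool_pos: [438.7, 342.0, 130.1]
orientation: [[-0.978, 0.207, -0.001], [0.207, 0.978, -0.001], [0.001, -0.001, -1.0]]
ft_force: [0.3, -0.1, -1.0]
width: 0.749
gripper_force: 0.0
```

Emit:
drive_tool(claw=[0.5, 0.5], offset=[[0, 0, 0], [0, 0, 0]], angular=[[0, 0, -0.083], [0, 0, 0]])

```text
time: 2.2
tool_pos: [438.0, 343.2, 130.8]
orientation: [[-0.996, 0.087, -0.0], [0.087, 0.996, 0.0], [0.0, 0.0, -1.0]]
ft_force: [0.1, -1.0, 0.1]
width: 0.749
gripper_force: 0.0
```

```bash
cat >> h.py <<'E'
def need(target, yaw_y):
    o=bot.get_obs(); R=np.array(o["orientation"]); d=np.array(target)-o["tool_pos"]
    cur=np.arctan2(R[1,1],R[0,1]); a=(np.deg2rad(yaw_y)-cur+np.pi/2)%np.pi-np.pi/2
    print("t",o["time"],"pos",np.round(o["tool_pos"],1),"yaw",np.rad2deg(cur).round(1),"F",np.round(o["ft_force"],1),"w",round(o["width"]*94,1),"g",round(o["gripper_force"],1),"tilt",R[2].round(3))
    print("offset now-axes units",(R.T@d/100).round(3)," after-turn axes:",end=" ")
    Rz=np.array([[np.cos(a),-np.sin(a),0],[np.sin(a),np.cos(a),0],[0,0,1]])
    print(((Rz@R).T@d/100).round(3)," turn",round(-a/1.5,3))
E
python3 -c "
from h import *
need([438.5,342,13],85)"
```

```text
t 2.2 pos [438.  343.2 130.8] yaw 85.0 F [ 0.1 -1.   0.1] w 70.4 g 0.0 tilt [ 0.  0. -1.]
offset now-axes units [-0.006 -0.012  1.178]  after-turn axes: [-0.006 -0.012  1.178]  turn 0.0
```

Emit:
drive_tool(claw=[0.5, 0.5, 0.5, 0.5, -1, -1, -1, -1], offset=[[0, -0.01, 0.4], [0, 0, 0.4], [0, 0, 0.3], [0, 0, 0.08], [0, 0, 0], [0, 0, 0], [0, 0, 0], [0, 0, 0]], angular=[[0, 0, 0], [0, 0, 0], [0, 0, 0], [0, 0, 0], [0, 0, 0], [0, 0, 0], [0, 0, 0], [0, 0, 0]])

```text
time: 3.0
tool_pos: [439.1, 343.2, 15.0]
orientation: [[-0.996, 0.086, 0.003], [0.086, 0.996, 0.002], [-0.003, 0.002, -1.0]]
ft_force: [-0.1, -0.7, 0.2]
width: 0.445
gripper_force: 0.0
```

Emit:
drive_tool(claw=[-1, -1, -1, -1], offset=[[0, 0, 0], [0, 0, 0], [0, 0, -0.3], [0, 0, -0.3]], angular=[[0, 0, 0], [0, 0, 0], [0, 0, 0], [0, 0, 0]])

```text
time: 3.4
tool_pos: [436.8, 341.8, 72.4]
orientation: [[-0.996, 0.086, -0.003], [0.086, 0.996, -0.002], [0.003, -0.002, -1.0]]
ft_force: [0.2, 0.9, -0.3]
width: 0.106
gripper_force: 0.0
```

```bash
python3 - <<'E'
from h import *
need([487.5,94,25],100.2)
p=vision.snapshot("scene"); cv2.imwrite("pics/s1.png",cv2.resize(p["color"][130:290,130:350],None,fx=3,fy=3))
E
```

```text
t 3.4 pos [436.8 341.8  72.4] yaw 85.0 F [ 0.2  0.9 -0.3] w 10.0 g 0.0 tilt [ 0.003 -0.002 -1.   ]
offset now-axes units [-0.72  -2.424  0.476]  after-turn axes: [-0.061 -2.527  0.478]  turn -0.176
```

View pics/s1.png

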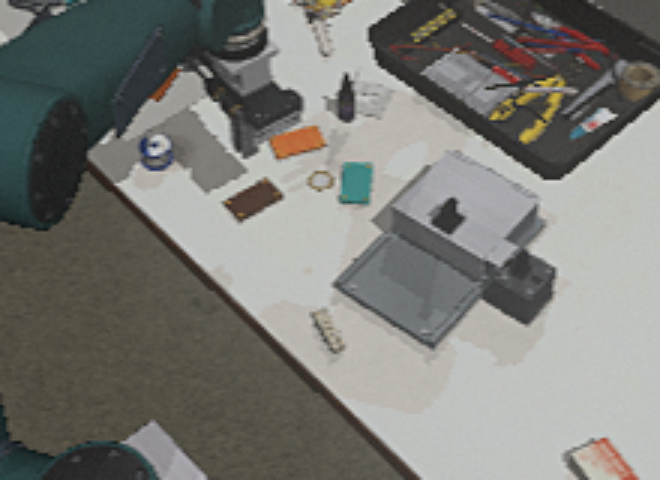

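The grasp missed: the brown plate is still at crop (253,200) and the fingers closed above it. I'll check whether it moved, then go lower.

```bash
cat >> h.py <<'E'
def brown(p):
    for d in vision.cut_out(p,"plate_mid"):
        col=p["color"][d["region"]].mean(0)
        if col[2]<115 and abs(col[0]-col[2])<60:
            P=maskpts(p,d["region"]); r=cv2.minAreaRect(P[:,:2].astype(np.float32)); b=cv2.boxPoints(r)
            e=max(b[1]-b[0],b[2]-b[1],key=np.linalg.norm); a=np.rad2deg(np.arctan2(e[1],e[0]))
            print(round(d["conf"],2),"rect",np.round(r[0],1),np.round(r[1],1),"long",((a+90)%180-90).round(1),"mean",P.mean(0).round(1))
E
python3 - <<'E'
from h import *
p=vision.snapshot("scene"); brown(p)
print([(round(d["conf"],2),world(p,d["location"]).round(1)) for d in vision.pinpoint(p,"plate_mid")])
p=vision.snapshot("top"); brown(p)
need([438.5,342,11.7],85)
E
```

```text
0.67 rect [440.6 340.2] [46.8 68. ] long -2.9 mean [441.1 339.    5.2]
0.64 rect [562.6 271.2] [73.3 40.3] long 47.7 mean [561.1 270.9   6.1]
[(0.66, array([438.9, 341.4,   2.2])), (0.61, array([562.8, 277. ,  -0.9])), (0.41, array([551.8, 389. ,   2.5])), (0.36, array([478.4, 613.3,   4.8]))]
t 3.7 pos [436.9 341.9  71.5] yaw 85.1 F [-0. -0.  0.] w 0.2 g 0.0 tilt [ 0.002 -0.001 -1.   ]
offset now-axes units [-0.017  0.004  0.598]  after-turn axes: [-0.017  0.004  0.598]  turn 0.001
```

Emit:
drive_tool(claw=[0.5, 0.5, 0.5, 0.5, 0.5, 0.5, 0.5], offset=[[-0.02, 0, 0], [0, 0, 0], [0, 0, 0], [0, 0, 0], [0, 0, 0], [0, 0, 0], [0, 0, 0]], angular=[[0, 0, 0], [0, 0, 0], [0, 0, 0], [0, 0, 0], [0, 0, 0], [0, 0, 0], [0, 0, 0]])

```text
time: 4.4
tool_pos: [439.8, 342.3, 73.0]
orientation: [[-0.996, 0.086, 0.0], [0.086, 0.996, 0.0], [-0.0, 0.0, -1.0]]
ft_force: [-0.2, -1.0, -0.2]
width: 0.566
gripper_force: 0.0
```

Emit:
drive_tool(claw=[0.5, 0.5, 0.5, 0.5, 0.5], offset=[[0, 0, 0.3], [0, 0, 0.25], [0, 0, 0.03], [0, 0, 0], [0, 0, 0]], angular=[[0, 0, 0], [0, 0, 0], [0, 0, 0], [0, 0, 0], [0, 0, 0]])

```text
time: 4.9
tool_pos: [440.7, 342.8, 16.4]
orientation: [[-0.996, 0.086, 0.002], [0.086, 0.996, 0.001], [-0.002, 0.002, -1.0]]
ft_force: [0.6, 0.1, 1.0]
width: 0.746
gripper_force: 0.0
```

Emit:
drive_tool(claw=[0.5, 0.5, 0.5, 0.5], offset=[[-0.0, 0, 0.03], [0, 0, 0], [0, 0, 0.0], [0, 0, 0]], angular=[[0, 0, 0], [0, 0, 0], [0, 0, 0], [0, 0, 0]])

```text
time: 5.3
tool_pos: [440.0, 342.4, 12.3]
orientation: [[-0.996, 0.086, 0.001], [0.086, 0.996, 0.0], [-0.001, 0.0, -1.0]]
ft_force: [0.3, 0.6, 0.8]
width: 0.748
gripper_force: 0.0
```

Emit:
drive_tool(claw=[-1, -1, -1, -1, -1, -1, -1, -1], offset=[[0, 0, 0], [0, 0, 0], [0, 0, 0], [0, 0, 0], [0, 0, 0], [0, 0, 0], [0, 0, 0], [0, 0, 0]], angular=[[0, 0, 0], [0, 0, 0], [0, 0, 0], [0, 0, 0], [0, 0, 0], [0, 0, 0], [0, 0, 0], [0, 0, 0]])

```text
time: 6.1
tool_pos: [439.8, 342.2, 11.9]
orientation: [[-0.996, 0.086, 0.0], [0.086, 0.996, 0.0], [-0.0, 0.0, -1.0]]
ft_force: [-0.1, 0.3, -0.4]
width: 0.106
gripper_force: 0.0
```

```bash
python3 - <<'E'
from h import *
need([438.5,342,11.7],85)
p=vision.snapshot("scene"); q=vision.snapshot("top"); brown(p); brown(q)
a=cv2.resize(p["color"][160:220,180:260],None,fx=5,fy=5); b=cv2.resize(q["color"][190:250,165:245],None,fx=5,fy=5)
cv2.imwrite("pics/s2.png",np.hstack([a,b]))
E
```

```text
t 6.1 pos [439.8 342.2  11.9] yaw 85.1 F [-0.1  0.3 -0.4] w 10.0 g 0.0 tilt [-0.  0. -1.]
offset now-axes units [ 0.012 -0.003  0.002]  after-turn axes: [ 0.012 -0.003  0.002]  turn 0.001
0.7 rect [440.3 339.9] [43.5 70.3] long -9.1 mean [438.8 337.9   5.7]
```

View pics/s2.png

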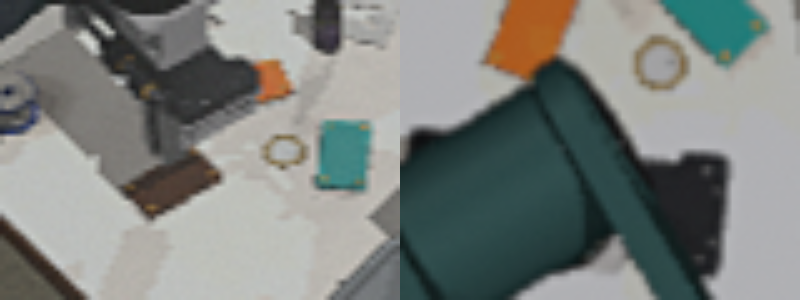

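```bash
python3 - <<'E'
from h import *
p=vision.snapshot("scene")
K=p["K"]; R=np.array(p["orientation"]); 
def proj(w):
    c=R.T@(np.array(w)-p["origin"]); return (K[0,2]+K[0,0]*c[0]/-c[2], K[1,2]-K[1,1]*c[1]/-c[2])
for w in ([440,342,12],[440,342,1],[440,342,98],[475,342,6],[405,342,6]): print(w,np.round(proj(w),1), "crop",((np.array(proj(w))-[180,160])*5).round())
for v in range(176,206,3):
    print(v,[tuple(px(p,u,v).round().astype(int)) for u in range(204,226,3)])
E
```

```text
[440, 342, 12] [213.8 194.8] crop [169. 174.]
[440, 342, 1] [213.9 196.7] crop [170. 183.]
[440, 342, 98] [212.4 179.7] crop [162.  99.]
[475, 342, 6] [220.7 191.5] crop [204. 157.]
[405, 342, 6] [206.9 200.3] crop [134. 201.]
176 [(np.int64(478), np.int64(454), np.int64(7)), (np.int64(406), np.int64(324), np.int64(155)), (np.int64(415), np.int64(320), np.int64(152)), (np.int64(414), np.int64(299), np.int64(169)), (np.int64(419), np.int64(288), np.int64(174)), (np.int64(425), np.int64(277), np.int64(179)), (np.int64(437), np.int64(275), np.int64(172)), (np.int64(444), np.int64(268), np.int64(172))]
179 [(np.int64(470), np.int64(445), np.int64(0)), (np.int64(406), np.int64(328), np.int64(136)), (np.int64(433), np.int64(347), np.int64(103)), (np.int64(416), np.int64(304), np.int64(148)), (np.int64(409), np.int64(275), np.int64(175)), (np.int64(414), np.int64(264), np.int64(181)), (np.int64(422), np.int64(257), np.int64(181)), (np.int64(433), np.int64(254), np.int64(176))]
182 [(np.int64(459), np.int64(431), np.int64(2)), (np.int64(470), np.int64(426), np.int64(-2)), (np.int64(430), np.
[... 2145 characters left out ...]
, np.int64(-4)), (np.int64(406), np.int64(342), np.int64(7)), (np.int64(417), np.int64(337), np.int64(3)), (np.int64(426), np.int64(331), np.int64(1)), (np.int64(434), np.int64(322), np.int64(3)), (np.int64(446), np.int64(319), np.int64(-4)), (np.int64(452), np.int64(306), np.int64(2)), (np.int64(461), np.int64(298), np.int64(3))]
203 [(np.int64(392), np.int64(344), np.int64(-1)), (np.int64(400), np.int64(336), np.int64(-2)), (np.int64(406), np.int64(324), np.int64(4)), (np.int64(415), np.int64(316), np.int64(4)), (np.int64(425), np.int64(311), np.int64(1)), (np.int64(439), np.int64(310), np.int64(-8)), (np.int64(443), np.int64(296), np.int64(0)), (np.int64(451), np.int64(286), np.int64(3))]
```

```bash
python3 - <<'E'
from h import *
p=vision.snapshot("scene")
m=np.zeros((384,512),bool); m[170:205,200:232]=True
P=maskpts(p,m); s=(P[:,2]>14)&(P[:,2]<80); P=P[s]; P=P[P[:,2].argsort()][:20]; print(P.round(0).tolist())
print(bot.get_obs()["joints"].round(4).tolist())
print([x for x in dir(bot) if x[0]!='_'])
E
```

```text
[[431.0, 340.0, 37.0], [433.0, 348.0, 40.0], [428.0, 340.0, 45.0], [430.0, 331.0, 45.0], [430.0, 337.0, 46.0], [431.0, 350.0, 46.0], [444.0, 329.0, 48.0], [433.0, 353.0, 48.0], [440.0, 331.0, 49.0], [431.0, 345.0, 50.0], [430.0, 337.0, 52.0], [430.0, 330.0, 52.0], [436.0, 331.0, 52.0], [432.0, 327.0, 53.0], [432.0, 352.0, 55.0], [437.0, 333.0, 55.0], [440.0, 330.0, 56.0], [431.0, 344.0, 57.0], [433.0, 334.0, 58.0], [430.0, 330.0, 58.0]]
[0.5595, 0.1969, 1.5905, 0.0, 1.3541, -0.925]
['MotionError', 'get_obs', 'tcp_to_tips']
```

Depth shows the fingertips at about z=37 mm, although the reported pose puts them at 1 mm, so I can't trust reported heights. I'll open and go down in small guarded steps to find the true height by touch.

Emit:
drive_tool(claw=[0.5, 0.5, 0.5, 0.5, 0.5, 0.5, 0.5, 0.5], offset=[[0, 0, 0], [0, 0, 0], [0, 0, 0], [0, 0, 0], [0, 0, 0], [0, 0, 0], [0, 0, 0], [0, 0, 0.01]], angular=[[0, 0, 0], [0, 0, 0], [0, 0, 0], [0, 0, 0], [0, 0, 0], [0, 0, 0], [0, 0, 0], [0, 0, 0]])

```text
time: 7.2
tool_pos: [439.9, 342.3, 11.0]
orientation: [[-0.996, 0.086, 0.0], [0.086, 0.996, 0.0], [-0.0, 0.0, -1.0]]
ft_force: [-0.2, -0.7, -0.5]
width: 0.647
gripper_force: 0.0
```

Emit:
drive_tool(claw=[0.5, 0.5, 0.5], offset=[[0, 0, 0.03], [0, 0, 0.0], [0, 0, 0]], angular=[[0, 0, 0], [0, 0, 0], [0, 0, 0]])

```text
time: 7.5
tool_pos: [439.6, 342.1, 7.6]
orientation: [[-0.996, 0.086, -0.0], [0.086, 0.996, -0.0], [0.0, -0.0, -1.0]]
ft_force: [-1.0, -0.2, 0.9]
width: 0.751
gripper_force: 0.0
```

Emit:
drive_tool(claw=[0.5, 0.5], offset=[[0, 0, 0.05], [0, 0, 0.0]], angular=[[0, 0, 0], [0, 0, 0]])

```text
time: 7.7
tool_pos: [439.2, 341.9, 2.0]
orientation: [[-0.996, 0.086, -0.001], [0.086, 0.996, -0.001], [0.001, -0.001, -1.0]]
ft_force: [-0.5, 0.1, 0.7]
width: 0.75
gripper_force: 0.0
```

Emit:
drive_tool(claw=[0.5, 0.5, 0.5, 0.5], offset=[[0, 0, 0.06], [0, 0, 0.06], [0, 0, 0.05], [0, 0, 0]], angular=[[0, 0, 0], [0, 0, 0], [0, 0, 0], [0, 0, 0]])

```text
time: 8.1
tool_pos: [438.9, 341.7, -15.5]
orientation: [[-0.996, 0.086, -0.002], [0.086, 0.996, -0.001], [0.002, -0.001, -1.0]]
ft_force: [-0.0, 0.5, -0.9]
width: 0.751
gripper_force: 0.0
```

```bash
python3 - <<'E'
from h import *
need([438.5,342,-24],85)
p=vision.snapshot("scene")
m=np.zeros((384,512),bool); m[165:215,190:240]=True
P=maskpts(p,m); s=(P[:,2]>9)&(P[:,2]<80); P=P[s]; P=P[P[:,2].argsort()][:24]; print(P.round(0).tolist())
cv2.imwrite("pics/s3.png",cv2.resize(p["color"][150:230,170:270],None,fx=7,fy=7))
E
```

```text
t 8.1 pos [438.9 341.7 -15.5] yaw 85.1 F [-0.   0.5 -0.9] w 70.6 g 0.0 tilt [ 0.002 -0.001 -1.   ]
offset now-axes units [0.004 0.003 0.085]  after-turn axes: [0.004 0.003 0.085]  turn 0.001
[[526.0, 289.0, 9.0], [551.0, 401.0, 9.0], [471.0, 317.0, 9.0], [578.0, 362.0, 9.0], [454.0, 353.0, 9.0], [541.0, 401.0, 9.0], [604.0, 392.0, 9.0], [579.0, 383.0, 9.0], [529.0, 293.0, 9.0], [579.0, 376.0, 9.0], [518.0, 310.0, 9.0], [424.0, 358.0, 10.0], [544.0, 398.0, 10.0], [557.0, 363.0, 10.0], [448.0, 468.0, 10.0], [571.0, 367.0, 10.0], [537.0, 315.0, 10.0], [411.0, 342.0, 10.0], [422.0, 324.0, 10.0], [424.0, 423.0, 10.0], [516.0, 290.0, 10.0], [450.0, 341.0, 10.0], [410.0, 328.0, 10.0], [527.0, 316.0, 10.0]]
```

View pics/s3.png

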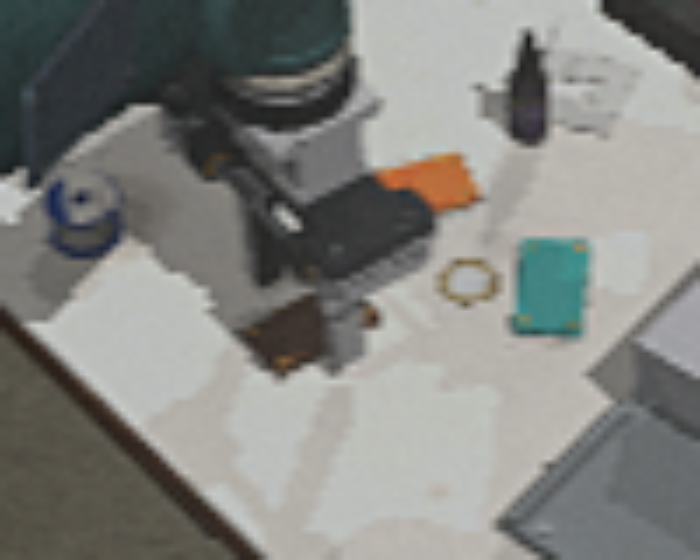

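The fingers now straddle the brown plate, with the right tip at crop (335,370) close above the bench. I'll probe on down.

Emit:
drive_tool(claw=[0.5, 0.5], offset=[[0, 0, 0.05], [0, 0, 0.0]], angular=[[0, 0, 0], [0, 0, 0]])

```text
time: 8.35
tool_pos: [439.4, 342.0, -19.7]
orientation: [[-0.996, 0.086, -0.001], [0.086, 0.996, -0.0], [0.001, -0.0, -1.0]]
ft_force: [0.5, 0.3, -0.9]
width: 0.751
gripper_force: 0.0
```

Emit:
drive_tool(claw=[0.5, 0.5], offset=[[0, 0, 0.02], [0, 0, 0.0]], angular=[[0, 0, 0], [0, 0, 0]])

```text
time: 8.55
tool_pos: [439.7, 342.2, -21.3]
orientation: [[-0.996, 0.086, -0.0], [0.086, 0.996, -0.0], [0.0, -0.0, -1.0]]
ft_force: [-0.6, 1.0, -0.2]
width: 0.752
gripper_force: 0.0
```

Emit:
drive_tool(claw=[0.5, 0.5], offset=[[0, 0, 0.02], [0, 0, 0.0]], angular=[[0, 0, 0], [0, 0, 0]])

```text
time: 8.75
tool_pos: [439.6, 342.1, -23.3]
orientation: [[-0.996, 0.086, -0.0], [0.086, 0.996, -0.0], [0.0, -0.0, -1.0]]
ft_force: [1.4, -0.4, 1.1]
width: 0.752
gripper_force: 0.0
```

Emit:
drive_tool(claw=[0.5, 0.5], offset=[[0, 0, 0.02], [0, 0, 0.0]], angular=[[0, 0, 0], [0, 0, 0]])

```text
time: 8.95
tool_pos: [440.0, 342.4, -24.3]
orientation: [[-0.996, 0.086, 0.001], [0.086, 0.996, 0.0], [-0.001, 0.0, -1.0]]
ft_force: [-1.4, -1.6, 3.3]
width: 0.752
gripper_force: 1.9
```

Emit:
drive_tool(claw=[0.5, 0.5], offset=[[0, 0, 0.02], [0, 0, 0.0]], angular=[[0, 0, 0], [0, 0, 0]])

```text
time: 9.15
tool_pos: [440.1, 342.4, -24.4]
orientation: [[-0.996, 0.086, 0.001], [0.086, 0.996, 0.0], [-0.001, 0.0, -1.0]]
ft_force: [-3.9, -3.0, 12.5]
width: 0.749
gripper_force: 6.4
```

Contact with the bench comes at a reported z of -24.4, so reported z is about 35 mm below the true value: tips at height h means reported z = h - 24.4. I'll back off 2 mm and grip.

Emit:
drive_tool(claw=[0.5, -1, -1, -1, -1, -1, -1, -1], offset=[[0, 0, -0.04], [0, 0, 0.0], [0, 0, 0], [0, 0, 0], [0, 0, 0], [0, 0, 0], [0, 0, 0], [0, 0, 0]], angular=[[0, 0, 0], [0, 0, 0], [0, 0, 0], [0, 0, 0], [0, 0, 0], [0, 0, 0], [0, 0, 0], [0, 0, 0]])

```text
time: 9.95
tool_pos: [439.7, 342.1, -23.3]
orientation: [[-0.996, 0.086, -0.0], [0.086, 0.996, -0.0], [0.0, -0.0, -1.0]]
ft_force: [-0.2, 0.3, -0.2]
width: 0.419
gripper_force: 14.9
```

Emit:
drive_tool(claw=[-1, -1, -1], offset=[[0, 0, -0.3], [0, 0, -0.3], [0, 0, 0]], angular=[[0, 0, 0], [0, 0, 0], [0, 0, 0]])

```text
time: 10.25
tool_pos: [443.0, 344.2, 41.9]
orientation: [[-0.996, 0.086, 0.008], [0.086, 0.996, 0.005], [-0.008, 0.006, -1.0]]
ft_force: [0.2, 0.5, 0.0]
width: 0.425
gripper_force: 14.9
```

```bash
python3 - <<'E'
from h import *
need([487.5,94,-8],100.2)
p=vision.snapshot("scene"); brown(p)
E
```

```text
t 10.25 pos [443.  344.2  41.9] yaw 85.1 F [0.2 0.5 0. ] w 39.9 g 14.9 tilt [-0.008  0.006 -1.   ]
offset now-axes units [-0.655 -2.458  0.49 ]  after-turn axes: [ 0.009 -2.545  0.484]  turn -0.176
0.75 rect [584.7  -1.2] [23.6 10.8] long 15.7 mean [583.7  -2.3  72. ]
0.64 rect [437.7 374. ] [ 62.8 102.2] long -86.5 mean [429.1 347.7  66.9]
0.47 rect [561.1 269.1] [73.4 36.6] long 42.3 mean [561.  268.4   5.3]
```

Emit:
drive_tool(claw=[-1, -1, -1, -1, -1, -1, -1, -1], offset=[[0, 0, 0], [0, 0, 0.0], [0, -0.4, 0], [0, -0.4, 0], [0, -0.4, 0], [0, -0.4, 0], [0, -0.4, 0], [0, -0.4, 0]], angular=[[0, 0, -0.088], [0, 0, -0.088], [0, 0, 0], [0, 0, 0], [0, 0, 0], [0, 0, 0], [0, 0, 0], [0, 0, 0]])

```text
time: 11.15
tool_pos: [480.6, 104.3, 34.7]
orientation: [[-0.984, -0.177, -0.004], [-0.177, 0.984, -0.0], [0.004, 0.0, -1.0]]
ft_force: [0.8, -0.1, 0.2]
width: 0.425
gripper_force: 14.9
```

Emit:
drive_tool(claw=[-1, -1, -1, -1], offset=[[0, -0.14, 0], [0, 0, 0.0], [0, 0, 0], [0, 0, 0]], angular=[[0, 0, 0], [0, 0, 0], [0, 0, 0], [0, 0, 0]])

```text
time: 11.55
tool_pos: [484.1, 93.6, 36.4]
orientation: [[-0.984, -0.178, -0.001], [-0.178, 0.984, 0.001], [0.001, 0.001, -1.0]]
ft_force: [0.1, -0.1, 0.1]
width: 0.418
gripper_force: 14.9
```

```bash
python3 - <<'E'
from h import *
need([487.5,94,-9],100.2)
E
```

```text
t 11.55 pos [484.1  93.6  36.4] yaw 100.3 F [ 0.1 -0.1  0.1] w 39.3 g 14.9 tilt [ 0.001  0.001 -1.   ]
offset now-axes units [-0.034 -0.003  0.454]  after-turn axes: [-0.034 -0.003  0.454]  turn 0.001
```

Emit:
drive_tool(claw=[-1, -1, -1, -1, -1], offset=[[-0.03, 0, 0.2], [0, 0, 0.2], [0, 0, 0.04], [0, 0, 0], [0, 0, 0]], angular=[[0, 0, 0], [0, 0, 0], [0, 0, 0], [0, 0, 0], [0, 0, 0]])

```text
time: 12.05
tool_pos: [488.2, 93.4, -6.3]
orientation: [[-0.984, -0.178, 0.001], [-0.178, 0.984, 0.0], [-0.001, 0.0, -1.0]]
ft_force: [0.5, 0.1, -0.2]
width: 0.423
gripper_force: 14.9
```

Emit:
drive_tool(claw=[-1, -1, -1], offset=[[0, 0, 0.02], [0, 0, 0], [0, 0, 0]], angular=[[0, 0, 0], [0, 0, 0], [0, 0, 0]])

```text
time: 12.35
tool_pos: [488.0, 92.8, -8.6]
orientation: [[-0.984, -0.177, 0.001], [-0.177, 0.984, 0.0], [-0.001, -0.0, -1.0]]
ft_force: [0.2, -0.1, -0.3]
width: 0.426
gripper_force: 14.9
```

Emit:
drive_tool(claw=[-1, -1, -1], offset=[[0, 0.01, 0.02], [0, 0, 0], [0, 0, 0]], angular=[[0, 0, 0], [0, 0, 0], [0, 0, 0]])

```text
time: 12.65
tool_pos: [487.4, 93.7, -11.2]
orientation: [[-0.984, -0.177, -0.0], [-0.177, 0.984, 0.0], [0.0, 0.0, -1.0]]
ft_force: [0.5, 0.4, -0.8]
width: 0.421
gripper_force: 14.9
```

Emit:
drive_tool(claw=[-1, -1, -1], offset=[[0, 0, 0.01], [0, 0, 0], [0, 0, 0]], angular=[[0, 0, 0], [0, 0, 0], [0, 0, 0]])

```text
time: 12.95
tool_pos: [487.6, 93.7, -11.7]
orientation: [[-0.984, -0.177, 0.0], [-0.177, 0.984, 0.0], [-0.0, -0.0, -1.0]]
ft_force: [-1.8, -0.3, 2.6]
width: 0.42
gripper_force: 14.9
```

Emit:
drive_tool(claw=[0.3, 0.3, 0.3, 0.3, 0.3, 0.3, 0.3], offset=[[0, 0, 0], [0, 0, 0], [0, 0, 0], [0, 0, 0], [0, 0, -0.3], [0, 0, -0.4], [0, 0, -0.4]], angular=[[0, 0, 0], [0, 0, 0], [0, 0, 0], [0, 0, 0], [0, 0, 0], [0, 0, 0], [0, 0, 0]])

```text
time: 13.65
tool_pos: [486.7, 93.6, 98.3]
orientation: [[-0.984, -0.177, -0.002], [-0.177, 0.984, -0.0], [0.002, 0.0, -1.0]]
ft_force: [0.6, -0.6, 0.7]
width: 0.647
gripper_force: 0.0
```

```bash
python3 - <<'E'
from h import *
need([567,108.5,51],100.2)
p=vision.snapshot("scene"); brown(p)
for t in("cover_grip","ledge_centre","plate_mid"): print(t,[(round(d["conf"],2),world(p,d["location"]).round(0).tolist()) for d in vision.pinpoint(p,t)[:5]])
cv2.imwrite("pics/s4.png",cv2.resize(p["color"][150:260,220:360],None,fx=5,fy=5))
E
```

```text
t 13.65 pos [486.7  93.6  98.3] yaw 100.2 F [ 0.6 -0.6  0.7] w 60.8 g 0.0 tilt [ 0.002  0.    -1.   ]
offset now-axes units [-0.818  0.005  0.472]  after-turn axes: [-0.818  0.004  0.472]  turn -0.0
0.65 rect [491.   91.6] [71.  36.9] long 13.5 mean [488.3  91.5  17.7]
cover_grip [(0.59, [568.0, 111.0, 87.0])]
ledge_centre [(0.6, [485.0, 93.0, 12.0])]
plate_mid [(0.63, [484.0, 94.0, 11.0]), (0.49, [549.0, 391.0, 3.0]), (0.45, [476.0, -234.0, 12.0])]
```

View pics/s4.png

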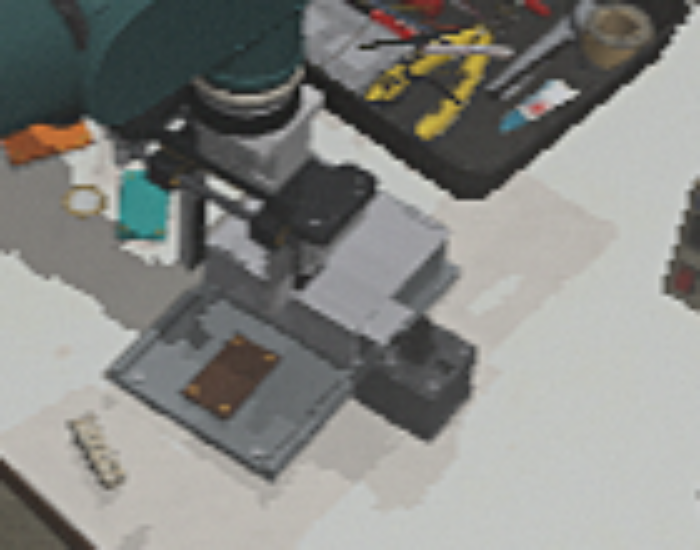

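The plate lies centred and square on the ledge at crop (232,375). Now the cover grip.

Emit:
drive_tool(claw=[0.3, 0.3, 0.3, 0.3, 0.3, 0.3], offset=[[-0.4, 0, 0], [-0.41, 0, 0], [0, 0, 0], [0, 0, 0.2], [0, 0, 0.2], [0, 0, 0]], angular=[[0, 0, 0], [0, 0, 0], [0, 0, 0], [0, 0, 0], [0, 0, 0], [0, 0, 0]])

```text
time: 14.5
tool_pos: [562.7, 107.6, 52.4]
orientation: [[-0.984, -0.177, -0.011], [-0.177, 0.984, -0.001], [0.011, 0.001, -1.0]]
ft_force: [-0.0, 0.8, -0.9]
width: 0.649
gripper_force: 0.0
```

Emit:
drive_tool(claw=[0.3, 0.3, 0.3], offset=[[0, 0, 0.05], [0, 0, 0], [0, 0, 0]], angular=[[0, 0, 0], [0, 0, 0], [0, 0, 0]])

```text
time: 14.8
tool_pos: [567.5, 108.1, 53.8]
orientation: [[-0.984, -0.177, 0.001], [-0.177, 0.984, 0.0], [-0.001, -0.0, -1.0]]
ft_force: [0.4, -0.2, 0.0]
width: 0.653
gripper_force: 0.0
```

```bash
python3 - <<'E'
from h import *
need([567,108.5,51],100.2)
E
```

```text
t 14.8 pos [567.5 108.1  53.8] yaw 100.2 F [ 0.4 -0.2  0. ] w 61.4 g 0.0 tilt [-0.001 -0.    -1.   ]
offset now-axes units [0.004 0.005 0.028]  after-turn axes: [0.004 0.005 0.028]  turn -0.0
```

Emit:
drive_tool(claw=[-1, -1, -1, -1, -1, -1, -1, -1], offset=[[0, 0, 0], [0, 0, 0], [0, 0, 0], [0, 0, 0], [0, 0, 0], [0, 0, 0], [0, 0, 0], [0, 0, 0]], angular=[[0, 0, 0], [0, 0, 0], [0, 0, 0], [0, 0, 0], [0, 0, 0], [0, 0, 0], [0, 0, 0], [0, 0, 0]], newtons=25)

```text
time: 15.6
tool_pos: [567.2, 107.7, 52.9]
orientation: [[-0.984, -0.176, 0.0], [-0.176, 0.984, -0.0], [-0.0, -0.0, -1.0]]
ft_force: [0.0, -1.0, -0.8]
width: 0.125
gripper_force: 25.0
```

Emit:
drive_tool(claw=[-1, -1, -1, -1], offset=[[0, 0, -0.02], [0, 0, -0.02], [0, 0, 0], [0, 0, 0]], angular=[[0, 0, 0], [0, 0, 0], [0, 0, 0], [0, 0, 0]])

```text
time: 16.0
tool_pos: [567.8, 107.9, 56.4]
orientation: [[-0.984, -0.177, 0.001], [-0.177, 0.984, -0.0], [-0.001, -0.0, -1.0]]
ft_force: [5.1, 0.1, -6.5]
width: 0.126
gripper_force: 25.0
```

Emit:
drive_tool(claw=[-1, -1, -1], offset=[[0, 0, -0.02], [0, 0, 0], [0, 0, 0]], angular=[[0, 0, 0], [0, 0, 0], [0, 0, 0]])

```text
time: 16.3
tool_pos: [568.1, 107.9, 58.3]
orientation: [[-0.984, -0.177, 0.002], [-0.177, 0.984, -0.0], [-0.002, -0.0, -1.0]]
ft_force: [5.6, -0.4, -7.4]
width: 0.126
gripper_force: 25.0
```

Emit:
drive_tool(claw=[-1, -1, -1], offset=[[0, 0, -0.02], [0, 0, 0], [0, 0, 0]], angular=[[0, 0, 0], [0, 0, 0], [0, 0, 0]])

```text
time: 16.6
tool_pos: [568.0, 107.9, 58.8]
orientation: [[-0.984, -0.176, 0.001], [-0.176, 0.984, -0.0], [-0.001, -0.0, -1.0]]
ft_force: [8.4, -0.7, -12.0]
width: 0.122
gripper_force: 25.0
```

Emit:
drive_tool(claw=[-1, -1, -1], offset=[[0, 0, -0.03], [0, 0, 0], [0, 0, 0]], angular=[[0, 0, 0], [0, 0, 0], [0, 0, 0]])

```text
time: 16.9
tool_pos: [567.8, 107.8, 59.5]
orientation: [[-0.984, -0.176, -0.0], [-0.176, 0.984, -0.0], [0.0, -0.0, -1.0]]
ft_force: [10.8, -0.0, -18.7]
width: 0.127
gripper_force: 25.0
```

```bash
python3 - <<'E'
from h import *
need([567,108.5,51],100.2)
p=vision.snapshot("scene")
K=np.array(p["K"]);m=np.ones((384,512),bool); A=maskpts(p,m)
c,s=np.cos(.178),np.sin(.178); d=A[:,:2]-[596.5,113.8]; x=d@[c,s]; y=d@[-s,c]; k=(x>-50)&(x<70)&(y>-66)&(y<66)&(A[:,2]>50)&(A[:,2]<82)
for lo in range(-50,70,20):
    j=k&(x>=lo)&(x<lo+20)
    print(lo,j.sum(),np.median(A[j,2]) if j.sum() else None)
E
```

```text
t 16.9 pos [567.8 107.8  59.5] yaw 100.2 F [ 10.8  -0.  -18.7] w 11.9 g 25.0 tilt [ 0. -0. -1.]
offset now-axes units [0.007 0.008 0.085]  after-turn axes: [0.007 0.008 0.085]  turn -0.001
-50 151 73.09874046922346
-30 105 71.28610918430559
-10 80 70.24233050396583
10 85 68.6273513912497
30 59 66.78917310321413
50 44 66.58514788779121
```

The cover rose about 0.06 rad and stopped hard at 18 N or more, so it is caught. I'll lower it, let go and move to the catch.

Emit:
drive_tool(claw=[-1, -1, -1, 0.2, 0.2, 0.2, 0.2, 0.2], offset=[[0, 0, 0.06], [0, 0, 0.04], [0, 0, 0], [0, 0, 0], [0, 0, 0], [0, 0, 0], [0, 0, 0], [0, 0, 0]], angular=[[0, 0, 0], [0, 0, 0], [0, 0, 0], [0, 0, 0], [0, 0, 0], [0, 0, 0], [0, 0, 0], [0, 0, 0]])

```text
time: 17.75
tool_pos: [567.3, 108.2, 54.1]
orientation: [[-0.984, -0.177, 0.0], [-0.177, 0.984, 0.0], [-0.0, 0.0, -1.0]]
ft_force: [-0.1, 0.1, -0.0]
width: 0.511
gripper_force: 0.0
```

Emit:
drive_tool(claw=[0.2, 0.2, 0.2, 0.2], offset=[[0, 0, -0.3], [0, 0, -0.2], [0, 0, 0], [0, 0, 0]], angular=[[0, 0, 0], [0, 0, 0], [0, 0, 0], [0, 0, 0]])

```text
time: 18.15
tool_pos: [567.3, 108.1, 103.8]
orientation: [[-0.984, -0.177, 0.001], [-0.177, 0.984, 0.0], [-0.001, 0.0, -1.0]]
ft_force: [0.5, -0.2, -0.1]
width: 0.599
gripper_force: 0.0
```

```bash
python3 - <<'E'
from h import *
need([585.5,1,48],100.2)
p=vision.snapshot("scene")
print([(round(d["conf"],2),world(p,d["location"]).round(0).tolist()) for d in vision.pinpoint(p,"catch_grip")[:3]])
E
```

```text
t 18.15 pos [567.3 108.1 103.8] yaw 100.2 F [ 0.5 -0.2 -0.1] w 56.3 g 0.0 tilt [-0.001  0.    -1.   ]
offset now-axes units [ 0.01  -1.086  0.558]  after-turn axes: [ 0.01  -1.086  0.558]  turn -0.0
[(0.49, [585.0, 2.0, 73.0])]
```

Emit:
drive_tool(claw=[0.2, 0.2, 0.2, 0.2, 0.2, 0.2, 0.2, 0.2], offset=[[0, -0.36, 0], [0, -0.36, 0], [0, -0.36, 0], [0, 0, 0], [0, 0, 0.25], [0, 0, 0.2], [0, 0, 0], [0, 0, 0]], angular=[[0, 0, 0], [0, 0, 0], [0, 0, 0], [0, 0, 0], [0, 0, 0], [0, 0, 0], [0, 0, 0], [0, 0, 0]])

```text
time: 19.05
tool_pos: [585.4, 2.5, 57.9]
orientation: [[-0.984, -0.177, -0.002], [-0.177, 0.984, 0.001], [0.002, 0.001, -1.0]]
ft_force: [-0.7, -0.5, 0.1]
width: 0.595
gripper_force: 0.0
```

```bash
python3 - <<'E'
from h import *
need([585.5,1,48],100.2)
E
```

```text
t 19.05 pos [585.4   2.5  57.9] yaw 100.2 F [-0.7 -0.5  0.1] w 56.0 g 0.0 tilt [ 0.002  0.001 -1.   ]
offset now-axes units [ 0.001 -0.015  0.099]  after-turn axes: [ 0.001 -0.015  0.099]  turn 0.0
```

Emit:
drive_tool(claw=[0.2, 0.2, 0.2], offset=[[0, -0.01, 0.09], [0, 0, 0], [0, 0, 0]], angular=[[0, 0, 0], [0, 0, 0], [0, 0, 0]])

```text
time: 19.35
tool_pos: [586.6, 0.9, 50.2]
orientation: [[-0.984, -0.177, 0.001], [-0.177, 0.984, 0.0], [-0.001, -0.0, -1.0]]
ft_force: [-0.5, -0.5, 0.0]
width: 0.601
gripper_force: 0.0
```

Emit:
drive_tool(claw=[-1, -1, -1, -1, -1, -1, -1, -1], offset=[[0, 0, 0], [0, 0, 0], [0, 0, 0], [0, 0, 0], [0, 0, 0], [0, 0, 0], [0, 0, 0], [0, 0, 0]], angular=[[0, 0, 0], [0, 0, 0], [0, 0, 0], [0, 0, 0], [0, 0, 0], [0, 0, 0], [0, 0, 0], [0, 0, 0]], newtons=15)

```text
time: 20.15
tool_pos: [586.5, 0.5, 49.9]
orientation: [[-0.984, -0.177, 0.0], [-0.177, 0.984, -0.0], [-0.0, -0.0, -1.0]]
ft_force: [0.3, -1.1, 0.0]
width: 0.122
gripper_force: 15.0
```

Emit:
drive_tool(claw=[-1, -1, -1, -1, -1, -1, -1], offset=[[0, -0.04, 0], [0, -0.04, 0], [0, -0.04, 0], [0, -0.04, 0], [0, -0.02, 0], [0, 0, 0], [0, 0, 0]], angular=[[0, 0, 0], [0, 0, 0], [0, 0, 0], [0, 0, 0], [0, 0, 0], [0, 0, 0], [0, 0, 0]])

```text
time: 20.85
tool_pos: [589.7, -17.5, 49.9]
orientation: [[-0.984, -0.177, 0.0], [-0.177, 0.984, -0.001], [0.0, -0.001, -1.0]]
ft_force: [-1.1, -0.5, 0.6]
width: 0.123
gripper_force: 15.0
```

Emit:
drive_tool(claw=[0, 0, 0, 0, 0, 0, 0, 0], offset=[[0, 0, 0], [0, 0, 0], [0, 0, 0], [0, 0, 0], [0, 0, 0], [0, 0, -0.25], [0, 0, -0.25], [0, 0, 0]], angular=[[0, 0, 0], [0, 0, 0], [0, 0, 0], [0, 0, 0], [0, 0, 0], [0, 0, 0], [0, 0, 0], [0, 0, 0]])

```text
time: 21.65
tool_pos: [592.4, -17.3, 104.3]
orientation: [[-0.984, -0.177, 0.008], [-0.177, 0.984, -0.001], [-0.008, -0.002, -1.0]]
ft_force: [0.2, 0.2, 1.0]
width: 0.502
gripper_force: 0.0
```

```bash
python3 - <<'E'
from h import *
need([567.2,108,53],100.2)
p=vision.snapshot("scene")
print([(round(d["conf"],2),world(p,d["location"]).round(0).tolist()) for d in vision.pinpoint(p,"catch_grip")[:3]])
E
```

```text
t 21.65 pos [592.4 -17.3 104.3] yaw 100.2 F [0.2 0.2 1. ] w 47.2 g 0.0 tilt [-0.008 -0.002 -1.   ]
offset now-axes units [0.031 1.279 0.509]  after-turn axes: [0.03  1.279 0.509]  turn -0.0
[(0.53, [663.0, 126.0, 66.0]), (0.37, [585.0, -13.0, 73.0])]
```

Emit:
drive_tool(claw=[0, 0, 0, 0, 0, 0, 0, 0], offset=[[0, 0.4, 0], [0, 0.4, 0], [0, 0.4, 0], [0, 0.075, 0], [0, 0, 0], [0, 0, 0.2], [0, 0, 0.2], [0, 0, 0]], angular=[[0, 0, 0], [0, 0, 0], [0, 0, 0], [0, 0, 0], [0, 0, 0], [0, 0, 0], [0, 0, 0], [0, 0, 0]])

```text
time: 22.55
tool_pos: [564.4, 106.6, 55.6]
orientation: [[-0.985, -0.175, -0.008], [-0.175, 0.985, -0.001], [0.008, -0.0, -1.0]]
ft_force: [0.2, -0.2, -0.7]
width: 0.501
gripper_force: 0.0
```

Emit:
drive_tool(claw=[0, 0, 0], offset=[[0, 0, 0.08], [0, 0, 0], [0, 0, 0]], angular=[[0, 0, 0], [0, 0, 0], [0, 0, 0]])

```text
time: 22.85
tool_pos: [567.6, 108.1, 52.5]
orientation: [[-0.984, -0.176, 0.001], [-0.176, 0.984, 0.0], [-0.001, -0.0, -1.0]]
ft_force: [-0.6, 0.1, 0.7]
width: 0.5
gripper_force: 0.0
```

```bash
python3 - <<'E'
from h import *
need([567.2,108,53],100.2)
E
```

```text
t 22.85 pos [567.6 108.1  52.5] yaw 100.1 F [-0.6  0.1  0.7] w 47.0 g 0.0 tilt [-0.001 -0.    -1.   ]
offset now-axes units [ 0.004 -0.    -0.005]  after-turn axes: [ 0.004 -0.    -0.005]  turn -0.001
```

Emit:
drive_tool(claw=[-1, -1, -1, -1, -1, -1, -1], offset=[[0, 0, 0], [0, 0, 0], [0, 0, 0], [0, 0, 0], [0, 0, 0], [0, 0, 0], [0, 0, 0]], angular=[[0, 0, 0], [0, 0, 0], [0, 0, 0], [0, 0, 0], [0, 0, 0], [0, 0, 0], [0, 0, 0]], newtons=20)

```text
time: 23.55
tool_pos: [567.3, 107.8, 52.0]
orientation: [[-0.984, -0.176, 0.0], [-0.176, 0.984, -0.001], [-0.0, -0.001, -1.0]]
ft_force: [0.9, -3.0, 1.6]
width: 0.122
gripper_force: 20.0
```

Emit:
drive_tool(claw=[-1, -1, -1], offset=[[-0.038, 0, -0.118], [0, 0, 0], [0, 0, 0]], angular=[[0, 0, 0], [0, 0, 0], [0, 0, 0]])

```text
time: 23.85
tool_pos: [570.8, 108.4, 64.0]
orientation: [[-0.984, -0.176, -0.0], [-0.176, 0.984, -0.001], [0.0, -0.001, -1.0]]
ft_force: [-0.4, -5.0, -0.1]
width: 0.128
gripper_force: 20.0
```

Emit:
drive_tool(claw=[-1, -1, -1, -1, -1], offset=[[-0.052, 0, -0.112], [-0.065, 0, -0.105], [-0.077, 0, -0.097], [0, 0, 0], [0, 0, 0]], angular=[[0, 0, 0], [0, 0, 0], [0, 0, 0], [0, 0, 0], [0, 0, 0]])

```text
time: 24.35
tool_pos: [590.3, 111.9, 95.5]
orientation: [[-0.984, -0.176, 0.001], [-0.176, 0.984, -0.001], [-0.001, -0.001, -1.0]]
ft_force: [0.2, -5.1, -0.2]
width: 0.125
gripper_force: 20.0
```

```bash
python3 - <<'E'
from h import *
need([567.2,108,53],100.2)
p=vision.snapshot("scene")
cv2.imwrite("pics/s5.png",cv2.resize(p["color"][150:260,220:360],None,fx=5,fy=5))
E
```

```text
t 24.35 pos [590.3 111.9  95.5] yaw 100.2 F [ 0.2 -5.1 -0.2] w 11.7 g 20.0 tilt [-0.001 -0.001 -1.   ]
offset now-axes units [0.235 0.003 0.425]  after-turn axes: [0.235 0.003 0.425]  turn -0.0
```

View pics/s5.png

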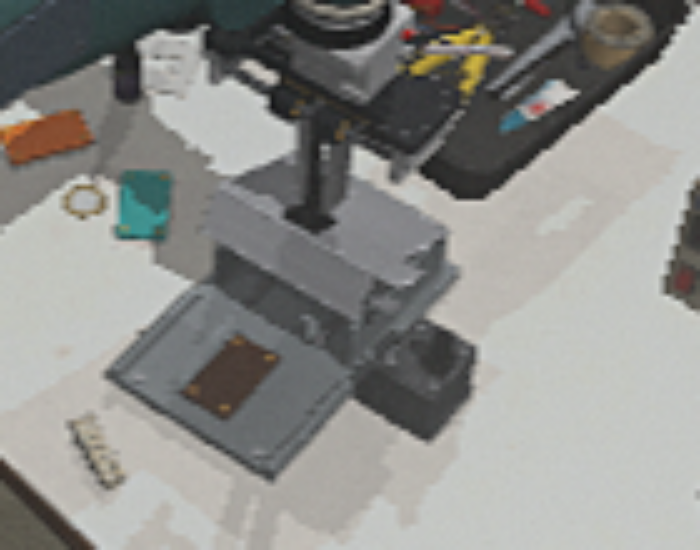

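The cover is coming open, with the lug held at crop (312,215), and the plate at (232,375) hasn't moved. I'll continue the arc.

Emit:
drive_tool(claw=[-1, -1, -1, -1, -1, -1, -1, -1], offset=[[-0.088, 0, -0.087], [-0.098, 0, -0.076], [-0.106, 0, -0.063], [-0.113, 0, -0.05], [0, 0, 0], [0, 0, 0], [0, 0, 0], [0, 0, 0]], angular=[[0, 0, 0], [0, 0, 0], [0, 0, 0], [0, 0, 0], [0, 0, 0], [0, 0, 0], [0, 0, 0], [0, 0, 0]])

```text
time: 25.2
tool_pos: [629.5, 118.7, 122.1]
orientation: [[-0.984, -0.176, -0.001], [-0.176, 0.984, -0.002], [0.001, -0.002, -1.0]]
ft_force: [-0.1, -6.1, -2.8]
width: 0.128
gripper_force: 20.0
```

```bash
python3 - <<'E'
from h import *
need([567.2,108,53],100.2)
p=vision.snapshot("scene"); brown(p)
print([(round(d["conf"],2),world(p,d["location"]).round(0).tolist()) for d in vision.pinpoint(p,"cover_grip")[:3]])
A=maskpts(p,np.ones((384,512),bool)); c,s=np.cos(.178),np.sin(.178); d=A[:,:2]-[596.5,113.8]; x=d@[c,s]; y=d@[-s,c]
for lo in range(-60,80,15):
    j=(x>=lo)&(x<lo+15)&(y>-60)&(y<-20)&(A[:,2]>50)
    if j.sum(): print(lo,j.sum(),np.median(A[j,2]).round())
cv2.imwrite("pics/s6.png",cv2.resize(p["color"][150:260,220:360],None,fx=5,fy=5))
E
```

```text
t 25.2 pos [629.5 118.7 122.1] yaw 100.2 F [-0.1 -6.1 -2.8] w 12.0 g 20.0 tilt [ 0.001 -0.002 -1.   ]
offset now-axes units [0.631 0.006 0.692]  after-turn axes: [0.631 0.006 0.692]  turn -0.001
0.64 rect [491.8  93.6] [82.8 42.9] long 12.5 mean [488.3  91.2  17.1]
0.42 rect [562.3 273.2] [80.8 42.2] long 42.4 mean [560.4 270.5   5.2]
[(0.9, [623.0, 122.0, 157.0])]
-60 87 510.0
-45 114 486.0
-30 135 475.0
-15 147 484.0
0 301 365.0
15 229 384.0
30 135 366.0
45 64 334.0
60 15 332.0
75 2 57.0
```

View pics/s6.png

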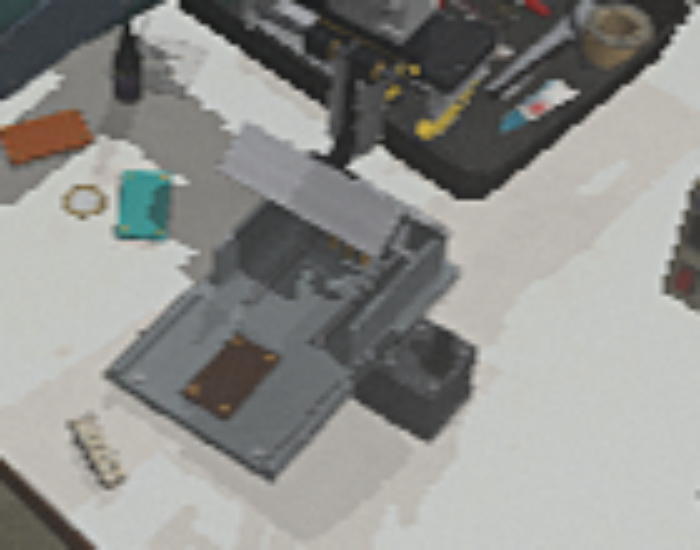

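The cover is open about 52°, held at the lug, and the plate is in place at crop (232,375). I'll settle and hand it in.

Emit:
drive_tool(claw=[-1, -1, -1, -1], offset=[[0, 0, 0], [0, 0, 0], [0, 0, 0], [0, 0, 0]], angular=[[0, 0, 0], [0, 0, 0], [0, 0, 0], [0, 0, 0]])

```text
time: 25.75
tool_pos: [629.5, 118.7, 122.1]
orientation: [[-0.984, -0.176, -0.001], [-0.176, 0.984, -0.002], [0.001, -0.002, -1.0]]
ft_force: [-0.4, -6.1, -2.7]
width: 0.124
gripper_force: 20.0
```

```bash
python3 -c "
from h import *
need([567.2,108,53],100.2); print(workorder.close_job())"
```

```text
t 25.75 pos [629.5 118.7 122.1] yaw 100.1 F [-0.4 -6.1 -2.7] w 11.7 g 20.0 tilt [ 0.001 -0.002 -1.   ]
offset now-axes units [0.631 0.006 0.692]  after-turn axes: [0.631 0.006 0.692]  turn -0.001
the job is handed in; nothing more can be done
None
```

The job is handed in, with no verdict shown: the plate lies centred and square on the ledge, the tug showed the cover was caught, so I slid the catch out about 18 mm and am holding the cover open at about 52°.

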